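# Shut the waffle maker and turn it over

## Task

The waffle maker has just been filled: push its half-open lid fully shut, then turn the closed iron right over about its pivot until it lies level upside down against its stop, lid underneath and still shut, by pushing the right-hand side of the head (seen from the handle end) down and then pushing the raised edge over from the left. Only push with the fingers; lift nothing, let the machine stand where it is, and leave the crockery around it undisturbed.

Things in the scene. Friction and masses are not known exactly. Their poses are not given: they have to be found in the camera images.
- waffle_maker: Rotary waffle maker of steel and black plastic, loose on rubber feet, 4 kg in all. Origin: on the worktop under the centre of its round head. Its x axis points from the front (handle end, roughly towards the robot) to the rear column, y to its left seen from the handle end, z up. Foot plate 270x176 mm (x -105 to +165 mm), its top with the drip tray at z 25 mm.
- head_centre (a point): Centre of the round head (lower half and lid), on the pivot axis, which runs along the waffle maker's x at z 118 mm. Axes turn with the head: x as the waffle maker's, z to the lid side. Polished, slippery; radius 78 mm; shut it is 56 mm thick, +-28 mm about this point; its faces are nearly flat to radius 62 mm, then rounded off to a rim band at radius 78 mm, +-15 mm about the middle.
- handle_end (a point): Front end of the straight black handle, on the pivot axis, 158 mm ahead of head_centre. The handle runs 80 mm forward from the rim; shut, it is 30 mm wide and 28 mm thick, half of it on the lower half of the head and half on the lid.
- column_top (a point): Top of the black rear column that carries the pivot, z 153 mm, 136 mm behind head_centre; the column is 70 mm wide, 36 mm deep and does not turn.
- lid_hinge (a point): Middle of the lid's hinge line, on the pivot axis 86 mm behind head_centre, parallel to the waffle maker's y. The lid opens about it, its handle end rising.
- wm_head (a joint): Turn of the head, rad: 0 = level, lid on top; 3.14 = right over, level again, lid underneath; stops at both ends. From 0 it turns one way only: seen from the handle end the right side (-y) goes down, the left side comes up and over to the right. Shut, it is balanced; a stiff pivot (0.25 N m, some 4 N near the rim) leaves it where it is let go.
- wm_lid (a joint): Opening of the lid, rad: 0 = shut on the lower half, 1.4 = fully open; starts half open (0.65 to 1.1). A stiff hinge (0.55 N m) leaves it where it is let go, also upside down; some 3 to 6 N down on its front part shuts it.
- lid_front (a point): Point on the outer (top) face of the lid, on its middle line, 50 mm from the lid's centre towards the handle. It moves with the lid: 136 mm from the hinge line measured along the lid, 28 mm out from the plane in which the halves meet.
- oval_dish: oval cream dish, 117x189x22 mm, flat on the worktop to the left; bystander; origin under its centre
- jug_brown: brown glazed jug, 62x90x93 mm, standing to the right; bystander; origin under its centre
- mug_teal: teal mug, 68x99x73 mm, standing at the back left; bystander; origin under its centre
- sugar_bowl: small beige sugar bowl with a lid, 68x68x70 mm, to the right; bystander; origin under its centre
- tea_spoon: steel teaspoon, 130x26x11 mm, lying at the front right; bystander; origin under its centre
- glass_cup_1: pressed-glass coffee cup, 45x77x51 mm, at the back right; bystander; origin under its centre

How it is judged:
By the outcome, as a careful person would: the job done as asked, in the order asked, and still so for the second after the job is handed in, with the robot touching nothing.
It also fails if it takes over 58 s, if anything falls off the work surface, if the arm or the gripper's body presses on something with over 40 N, if the wrist force passes 120 N, or if a joint passes its speed limit or range.

## Robot

A 6-joint arm with a two-finger parallel gripper is mounted at the origin on a cart in front of the work surface, level with it; the furniture and walls round the work are solid. World frame = base frame: x ahead of the robot, y to its left, z up, the work surface at z = 0. Lengths are in m, angles in rad, forces in N, time in s.
With the tool pointing down it reaches from about 0.25 to 0.8 m from the base axis. Payload 3.9 kg.
Tool frame: the origin (TCP) lies on the centre line of the jaws, within the pads' length; the fingertips stand 8 mm ahead of it and the grasp point (between the pads) lies 11 mm behind it (tip_extent is the distance from the TCP to the fingertips, in m); z points along the fingers, y is the line along which they close (so a half turn about z gives the same grasp; the last joint's range is limited). The gripper opens to 85 mm and grips with 20 to 120 N. Pads are 22 mm wide; open, the fingers measure 114 mm over their backs; the gripper's body (76 mm by 85 mm) begins 54 mm behind the grasp point. The pads swing forward as they close: fully open they stand 13 mm farther back than shut.
Start: joints at [-1.105, 0.26, -0.138, 1.173, 0, 1.571], TCP at [0.236, -0.469, 0.239] pointing down, gripper open.
Joint ranges: [-2.78, 2.78], [-0.83, 1.72], [-1.28, 1.37], [-1.9, 2.12], [-1.57, 1.48], [-3.14, 3.14]. Speed limits (rad/s): [2.57, 2.57, 3.14, 3.14, 3.14, 3.14].

## Interface

Orientations are given as a unit quaternion [x, y, z, w].
In Python, from plant import * gives the robot as it stands.
- The arm moves only by the shell command python3 -m crank 'ROWS' [FORCE]. ROWS is JSON, a list of rows, each an object of numbers: "tx", "ty", "tz": the shift along the tool's x, y, z each as a share of 25 mm, from -1 to 1; "ax", "ay", "az": the turn, a rotation vector about the tool's x, y, z each as a share of 10 degrees, from -1 to 1; "grip": the gripper's target within -1 to 1 (shut at 1, half-way at 0, fully open at -1). A call has 1 to 12 rows; each row shifts and turns the commanded pose from where the row before left it, along the tool's axes as they then stand; what a row does not reach is not made up. A row lasts 1/8 s, in which the tool goes at most 62.5 mm and 10.7 degrees, less where a joint would pass 70% of its speed; a pose out of reach is approached as far as the arm can. A call with a number of a shift or a turn outside -1 to 1 is refused whole. A call with a gripper value outside its range is refused whole. The fingers move at their own pace and stop on an object; FORCE is the grip in N (left out, the last holds). Time passes only in rows, so rows that do not move let the fingers close. It gives the time, the measured TCP pose, the force, the opening and the grip force at its end, in the units of the state.
- get_obs(): the state, without advancing time (a new reading comes with each control period).
- read_camera(name): name is "scene" or "top"; returns a dict with "color" (420x560x3 uint8, blue, green, red), "fx", "fy", "cx", "cy" (pixels), "origin" and "rotation" of the camera in the world. Camera axes: x right, y up, looking along -z (the intrinsics and any distortion apply to the point x, -y, -z); pixel columns grow to the right and rows downward; lengths in m; the calibration is good to about 2 mm. A picture is of the moment at which its call begins. There is no depth.
- sign_off(): hands the job in; it is judged then, once.
The state is a dict: "time_s": time; "joints": joint angles; "qvel": joint speeds; "joint_efforts": joint torques, N m; "position": TCP position; "orientation": TCP orientation; "wrist_force": force on the tool from outside, world axes, zero at the start; "wrist_torque": the same for the moment, N m; "width": opening from 0.0 (shut) to 1.0 (fully open); "finger_force": force on a finger pad.
Only numpy, scipy, OpenCV 4.12 (cv2) and the standard library are available. Lean on these libraries where they do the work, as an engineer would, in place of code of your own. Each camera call takes 0.05 s, during which the arm holds its last target. There are 200 camera calls.

## Working session

There is one attempt and no reset: what is moved stays moved. The work goes in short steps, Python scripts to look and compute and a shell command to move; the robot and the scene stay as the last step left them, time stands still between calls to the robot, and variables do not carry over. Pictures are saved under pics/ and viewed, at most 10 in all, crops included, and the job is handed in when it is done.

```bash
ls; mkdir -p pics; python3 - <<'E'
from plant import *
import cv2
o=get_obs();print({k:o[k] for k in('time_s','position','orientation','width','wrist_force')})
for n in('scene','top'):
    c=read_camera(n);cv2.imwrite(f'pics/{n}0.png',c['color']);print(n,{k:c[k] for k in c if k!='color'})
E
```

```text
pics
{'time_s': 0.0, 'position': array([ 0.23550479, -0.46848515,  0.23847043]), 'orientation': array([ 9.72999144e-01,  2.30806741e-01, -2.24691261e-04, -9.28850566e-04]), 'width': 0.9977891439442317, 'wrist_force': array([-0.36777593, -0.69788247, -0.27384134])}
scene {'fx': 413.74457093577195, 'fy': 413.74457093577195, 'cx': 280.78091912999844, 'cy': 208.78052696018577, 'origin': array([0.18722625, 0.62708818, 1.00900243]), 'rotation': array([-0.08133954,  0.3314093 ,  0.91740183, -0.20475749])}
top {'fx': 395.47386295350526, 'fy': 395.47386295350526, 'cx': 274.7509582422155, 'cy': 210.16089966848764, 'origin': array([ 0.36973585, -0.03291679,  1.14290818]), 'rotation': array([-0.04347808,  0.0460118 ,  0.71591683, -0.69530976])}
```

View pics/scene0.png

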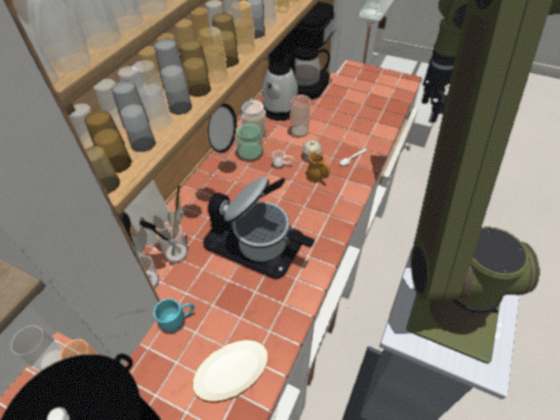

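View pics/top0.png

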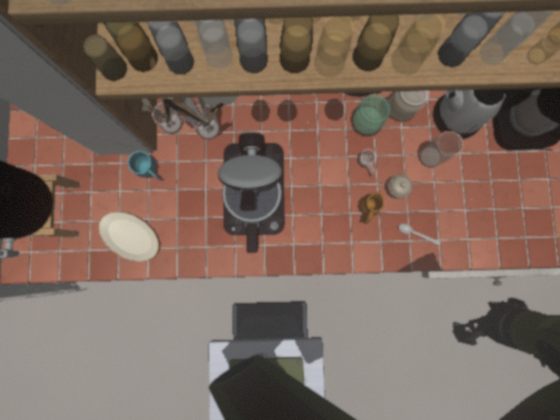

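The scene view shows the maker with its lid up: the head is near (262,228) and the handle near (305,240). In the top view the plate spans about (224..284, 144..234), with the handle at (252,245). The crockery is to the left and right, all well clear. I'll zoom in next.

```bash
cat > h.py <<'E'
from plant import *
import cv2, numpy as np
from scipy.spatial.transform import Rotation as R
def ray(c,u,v):
    d=np.array([(u-c['cx'])/c['fx'],-(v-c['cy'])/c['fy'],-1]);return c['origin'],R.from_quat(c['rotation']).apply(d)
def onz(c,u,v,z):
    o,d=ray(c,u,v);return o+d*(z-o[2])/d[2]
def tri(c1,p1,c2,p2):
    o1,d1=ray(c1,*p1);o2,d2=ray(c2,*p2)
    s,*_=np.linalg.lstsq(np.stack([d1,-d2],1),o2-o1,rcond=None)
    a,b=o1+s[0]*d1,o2+s[1]*d2;return (a+b)/2,np.linalg.norm(a-b)
def proj(c,p):
    q=R.from_quat(c['rotation']).inv().apply(np.asarray(p)-c['origin'])
    return c['cx']+c['fx']*q[...,0]/-q[...,2],c['cy']-c['fy']*q[...,1]/-q[...,2]
E
python3 - <<'E'
from h import *
a=cv2.imread('pics/scene0.png')[170:290,190:330];b=cv2.imread('pics/top0.png')[125:265,195:315]
a=cv2.resize(a,(400,343),interpolation=cv2.INTER_CUBIC);b=cv2.resize(b,(400,467),interpolation=cv2.INTER_CUBIC)
o=np.zeros((467,800,3),np.uint8);o[:343,:400]=a;o[:,400:]=b
o=cv2.convertScaleAbs(o,alpha=1.6,beta=20);cv2.imwrite('pics/z0.png',o)
E
```

```text
(no output)
```

View pics/z0.png

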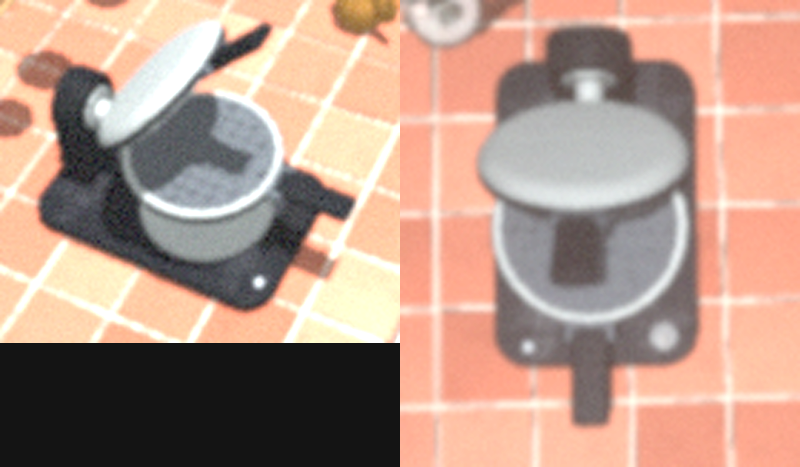

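The zoom shows the lid handle end at scene (283,180) / top (249,210), the lower handle end at scene (311,242) / top (252,252), and plate edges in the top view at u 224..284, v 143.6..234.

```bash
python3 - <<'E'
from h import *
s=read_camera('scene');t=read_camera('top')
np.set_printoptions(precision=4,suppress=True)
H=tri(s,(311.5,241),t,(252,252));L=tri(s,(283,180.5),t,(249,210.5));print('handle',H,'lidhandle',L)
C=[onz(t,u,v,.022) for u,v in((224.1,143.6),(284.1,143.6),(284.1,234.2),(224.1,234.2))];print(np.array(C))
f=(C[2]+C[3])/2;r=(C[0]+C[1])/2;yaw=np.arctan2(*(r-f)[1::-1])
lf=(C[0]+C[3])/2;rt=(C[1]+C[2])/2;yaw2=np.arctan2(-(lf-rt)[0],(lf-rt)[1])
print('yaw',yaw,yaw2)
# mask-based plate yaw from min area rect of dark pixels
o=onz(t,252,252.2,.118);print('handle end onz',o)
col=onz(t,195+188/3.333,125+28/3.333,.153);print('col back edge (head+0.154)',col)
img=t['color'][125:265,195:315].astype(int);m=(img.max(2)<75).astype(np.uint8)
cs,_=cv2.findContours(m,0,2);c=max(cs,key=cv2.contourArea);print(cv2.contourArea(c),cv2.minAreaRect(c),cv2.boundingRect(c))
E
```

```text
handle (array([0.3954, 0.024 , 0.1168]), np.float64(0.004511555595452122)) lidhandle (array([0.4794, 0.0182, 0.3044]), np.float64(0.0042840995057863976))
[[ 0.7125  0.103   0.022 ]
 [ 0.7074 -0.0721  0.022 ]
 [ 0.4429 -0.0635  0.022 ]
 [ 0.4479  0.1065  0.022 ]]
yaw -0.022718056482378554 -0.02899044211737684
handle end onz [0.3927 0.0233 0.118 ]
col back edge (head+0.154) [0.6976 0.0162 0.153 ]
2384.0 ((58.5, 67.0), (118.0, 59.0), 90.0) (29, 8, 60, 119)
```

```bash
cat >> h.py <<'E'
HC=np.array([.549,.0195,.118]);YAW=-.023
W=R.from_euler('z',YAW)
def tip():
    """tip position in waffle frame: x rear, r right, z; tool yaw err; forces"""
    o=get_obs();r=R.from_quat(o['orientation']);p=o['position']+r.apply([0,0,.008])
    w=W.inv().apply(p-HC);m=(W.inv()*r).as_matrix()
    print('t %.2f x %.1f right %.1f z %.1f mm | yaw %.1f deg tilt %.1f %.1f'%(o['time_s'],w[0]*1e3,-w[1]*1e3,p[2]*1e3,np.degrees(np.arctan2(m[1,0],m[0,0])),*np.degrees(m[:2,2])),'F',W.inv().apply(o['wrist_force']).round(1),'T',o['wrist_torque'].round(2),'w %.2f'%o['width'])
E
python3 -m crank '[{"tz":-1,"az":0.95,"grip":1},{"tz":-1,"az":0.95,"grip":1},{"tz":-1,"az":0.9,"grip":1},{"tz":-1,"grip":1},{"tz":-1,"grip":1},{"tz":-1,"grip":1},{"ty":-1,"tx":0.6,"grip":1},{"ty":-1,"tx":0.6,"grip":1},{"ty":-1,"tx":0.6,"grip":1},{"ty":-1,"tx":0.6,"grip":1}]'; python3 -c "from h import *;tip()"
```

```text
t 0.20 x -302.1 right 495.3 z 230.8 mm | yaw 28.0 deg tilt -0.0 0.1 F [ 0.8 -0.   0.4] T [-0.03 -0.02  0.  ] w 1.00invalid input
```

```bash
python3 -m crank '[{"tx":0,"ty":0,"tz":-1,"ax":0,"ay":0,"az":0.95,"grip":1}]'; python3 -c "from h import *;tip()"
```

```text
time_s: 0.32
position: [0.2351, -0.4676, 0.2625]
orientation: [0.989, 0.147, -0.001, -0.002]
wrist_force: [0.3, -0.4, 0.2]
width: 0.812
finger_force: 0.0
t 0.33 x -302.7 right 494.1 z 254.5 mm | yaw 18.2 deg tilt -0.1 0.3 F [ 0.3 -0.4  0.2] T [-0.12  0.02  0.04] w 0.81
```

```bash
python3 -m crank '[{"tx":0,"ty":0,"tz":-1,"ax":0,"ay":0,"az":0.95,"grip":1},{"tx":0,"ty":0,"tz":-1,"ax":0,"ay":0,"az":0.85,"grip":1},{"tx":0,"ty":0,"tz":-1,"ax":0,"ay":0,"az":0,"grip":1},{"tx":0,"ty":0,"tz":-1,"ax":0,"ay":0,"az":0,"grip":1},{"tx":0,"ty":0,"tz":-1,"ax":0,"ay":0,"az":0,"grip":1},{"tx":0.6,"ty":-1,"tz":0,"ax":0,"ay":0,"az":0,"grip":1},{"tx":0.6,"ty":-1,"tz":0,"ax":0,"ay":0,"az":0,"grip":1},{"tx":0.6,"ty":-1,"tz":0,"ax":0,"ay":0,"az":0,"grip":1},{"tx":0.6,"ty":-1,"tz":0,"ax":0,"ay":0,"az":0,"grip":1},{"tx":0.6,"ty":-1,"tz":0,"ax":0,"ay":0,"az":0,"grip":1},{"tx":0.6,"ty":-1,"tz":0,"ax":0,"ay":0,"az":0,"grip":1},{"tx":0.6,"ty":-1,"tz":0,"ax":0,"ay":0,"az":0,"grip":1}]' | tail -3; python3 -c "from h import *;tip()"
```

```text
wrist_force: [0.5, -0.2, 0.0]
width: 0.001
finger_force: 0.0
t 1.82 x -198.2 right 318.8 z 381.1 mm | yaw 0.5 deg tilt -0.0 0.0 F [ 0.5 -0.2  0. ] T [-0.01 -0.02  0.01] w 0.00
```

```bash
python3 -m crank '[{"tx":0.77,"ty":-1,"tz":0,"ax":0,"ay":0,"az":0,"grip":1},{"tx":0.77,"ty":-1,"tz":0,"ax":0,"ay":0,"az":0,"grip":1},{"tx":0.77,"ty":-1,"tz":0,"ax":0,"ay":0,"az":0,"grip":1},{"tx":0.77,"ty":-1,"tz":0,"ax":0,"ay":0,"az":0,"grip":1},{"tx":0.77,"ty":-1,"tz":0,"ax":0,"ay":0,"az":0,"grip":1},{"tx":0.77,"ty":-1,"tz":0,"ax":0,"ay":0,"az":0,"grip":1},{"tx":0.77,"ty":-1,"tz":0,"ax":0,"ay":0,"az":0,"grip":1},{"tx":0.77,"ty":-1,"tz":0,"ax":0,"ay":0,"az":0,"grip":1},{"tx":0.77,"ty":-1,"tz":0,"ax":0,"ay":0,"az":0,"grip":1},{"tx":0.77,"ty":-1,"tz":0,"ax":0,"ay":0,"az":0,"grip":1},{"tx":0.77,"ty":-1,"tz":0,"ax":0,"ay":0,"az":0,"grip":1},{"tx":0.77,"ty":-1,"tz":0,"ax":0,"ay":0,"az":0,"grip":1}]' | tail -3; python3 -c "from h import *;tip()"
```

```text
wrist_force: [0.3, -0.8, -0.1]
width: 0.002
finger_force: 0.0
t 3.33 x 30.4 right 21.1 z 381.1 mm | yaw 1.0 deg tilt -0.0 0.2 F [ 0.3 -0.8 -0.1] T [ 0.03 -0.03 -0.01] w 0.00
```

```bash
python3 - <<'E'
import numpy as np
# arc of lid_front in waffle frame (x,z mm) and shift of tip centre 11 behind contact
for th in np.arange(.9,-.01,-.1): print('%.1f x %.0f z %.0f'%(th,86-136*np.cos(th)+28*np.sin(th)+(11 if th>.15 else 0),118+136*np.sin(th)+28*np.cos(th)))
E
```

```text
0.9 x 34 z 242
0.8 x 22 z 235
0.7 x 11 z 227
0.6 x 1 z 218
0.5 x -9 z 208
0.4 x -17 z 197
0.3 x -25 z 185
0.2 x -31 z 172
0.1 x -47 z 159
0.0 x -50 z 146
```

```bash
python3 -m crank '[{"tx":0,"ty":-0.84,"tz":1,"ax":0,"ay":0,"az":0,"grip":1},{"tx":0,"ty":0,"tz":1,"ax":0,"ay":0,"az":0.1,"grip":1},{"tx":0,"ty":0,"tz":1,"ax":0,"ay":0,"az":0,"grip":1},{"tx":0,"ty":0,"tz":1,"ax":0,"ay":0,"az":0,"grip":1},{"tx":0,"ty":0,"tz":1,"ax":0,"ay":0,"az":0,"grip":1}]' | tail -3; python3 -c "from h import *;tip()"
```

```text
wrist_force: [0.1, -0.3, -0.2]
width: 0.001
finger_force: 0.0
t 3.95 x 29.8 right 14.1 z 255.3 mm | yaw 1.3 deg tilt -0.1 0.9 F [ 0.1 -0.3 -0.2] T [ 0.01 -0.02  0.02] w 0.00
```

```bash
python3 -m crank '[{"tx":0,"ty":-0.5,"tz":0.4,"ax":0,"ay":0,"az":0.1,"grip":1},{"tx":-0.4,"ty":0,"tz":0.4,"ax":0,"ay":0,"az":0,"grip":1}]' | tail -3; python3 -c "from h import *;tip()
print(get_obs()['joints'].round(2))"
```

```text
wrist_force: [1.8, -0.2, 3.9]
width: 0.002
finger_force: 1.4
t 4.20 x 20.9 right 11.7 z 236.6 mm | yaw 1.3 deg tilt 0.0 1.5 F [ 1.8 -0.2  3.9] T [-0.04 -0.16 -0.03] w 0.00
[-0.    0.33 -0.02  1.22  0.03  3.14]
```

```bash
python3 -m crank '[{"tx":-0.4,"ty":0,"tz":0.36,"ax":0,"ay":0,"az":-0.2,"grip":1},{"tx":-0.4,"ty":0,"tz":0.38,"ax":0,"ay":0,"az":-0.2,"grip":1},{"tx":-0.38,"ty":0,"tz":0.4,"ax":0,"ay":0,"az":0,"grip":1},{"tx":-0.34,"ty":0,"tz":0.45,"ax":0,"ay":0,"az":0,"grip":1},{"tx":-0.32,"ty":0,"tz":0.48,"ax":0,"ay":0,"az":0,"grip":1}]' | tail -3; python3 -c "from h import *;tip()"
```

```text
wrist_force: [0.8, -0.3, 0.8]
width: -0.001
finger_force: 0.7
t 4.83 x -25.0 right 13.3 z 185.8 mm | yaw 5.3 deg tilt 0.1 1.5 F [ 0.8 -0.3  0.8] T [ 0.11 -0.19  0.06] w -0.00
```

```bash
python3 -m crank '[{"tx":-0.3,"ty":0,"tz":0.5,"ax":0,"ay":0,"az":0,"grip":1},{"tx":-0.3,"ty":0,"tz":0.5,"ax":0,"ay":0,"az":0,"grip":1},{"tx":-0.2,"ty":0,"tz":0.3,"ax":0,"ay":0,"az":0,"grip":1},{"tx":0,"ty":0,"tz":0.2,"ax":0,"ay":0,"az":0,"grip":1}]' | tail -3; python3 -c "from h import *;tip()"
```

```text
wrist_force: [-0.9, 0.0, 1.7]
width: -0.0
finger_force: 0.7
t 5.33 x -46.2 right 14.6 z 147.4 mm | yaw 5.3 deg tilt -0.1 1.4 F [-0.9  0.   1.7] T [-0.07  0.12  0.03] w -0.00
```

```bash
python3 -m crank '[{"tx":0,"ty":-0.4,"tz":0.05,"ax":0,"ay":0,"az":0,"grip":1},{"tx":0,"ty":-0.1,"tz":0.06,"ax":0,"ay":0,"az":0,"grip":1}]' | tail -3; python3 -c "from h import *;tip()"; python3 -m crank '[{"tx":0,"ty":0,"tz":0.06,"ax":0,"ay":0,"az":0,"grip":1},{"tx":0,"ty":0,"tz":0,"ax":0,"ay":0,"az":0,"grip":1}]' | tail -3; python3 -c "from h import *;tip()"
```

```text
wrist_force: [-1.5, -2.3, 6.7]
width: -0.002
finger_force: 3.9
t 5.58 x -46.6 right 1.5 z 145.3 mm | yaw 5.3 deg tilt -0.0 1.4 F [-1.5 -2.3  6.7] T [-0.74  0.13  0.01] w -0.00
wrist_force: [-3.1, -0.2, 11.7]
width: 0.001
finger_force: 5.6
t 5.83 x -46.6 right 1.6 z 145.2 mm | yaw 5.3 deg tilt 0.0 1.4 F [-3.1 -0.3 11.7] T [-0.1   0.59  0.  ] w 0.00
```

```bash
python3 -m crank '[{"tx":0,"ty":0,"tz":-1,"ax":0,"ay":0,"az":-0.9,"grip":1},{"tx":0,"ty":0,"tz":-1,"ax":0,"ay":0,"az":-0.95,"grip":1},{"tx":0,"ty":0,"tz":-1,"ax":0,"ay":0,"az":-0.95,"grip":1},{"tx":0,"ty":0,"tz":0,"ax":0,"ay":0,"az":-0.95,"grip":1},{"tx":0,"ty":0,"tz":0,"ax":0,"ay":0,"az":-0.95,"grip":1},{"tx":0,"ty":0,"tz":0,"ax":0,"ay":0,"az":-0.95,"grip":1},{"tx":0,"ty":0,"tz":0,"ax":0,"ay":0,"az":-0.95,"grip":1},{"tx":0,"ty":0,"tz":0,"ax":0,"ay":0,"az":-0.95,"grip":1},{"tx":0,"ty":0,"tz":0,"ax":0,"ay":0,"az":-0.95,"grip":1}]' | tail -3; python3 - <<'E'
from h import *
tip();print(get_obs()['joints'].round(2))
a=read_camera('scene')['color'][170:290,190:330];b=read_camera('top')['color'][125:265,195:315]
a=cv2.resize(a,(400,343),interpolation=cv2.INTER_CUBIC);b=cv2.resize(b,(400,467),interpolation=cv2.INTER_CUBIC)
o=np.zeros((467,800,3),np.uint8);o[:343,:400]=a;o[:,400:]=b
cv2.imwrite('pics/z1.png',cv2.convertScaleAbs(o,alpha=1.6,beta=20))
E
```

```text
wrist_force: [0.4, 0.9, -0.8]
width: -0.001
finger_force: 0.0
t 6.95 x -47.0 right 3.5 z 218.4 mm | yaw 90.6 deg tilt -0.1 1.4 F [ 0.4  0.9 -0.8] T [-0.04  0.07 -0.01] w -0.00
[ 0.02  0.23 -0.22  1.13  0.03  1.6 ]
```

View pics/z1.png

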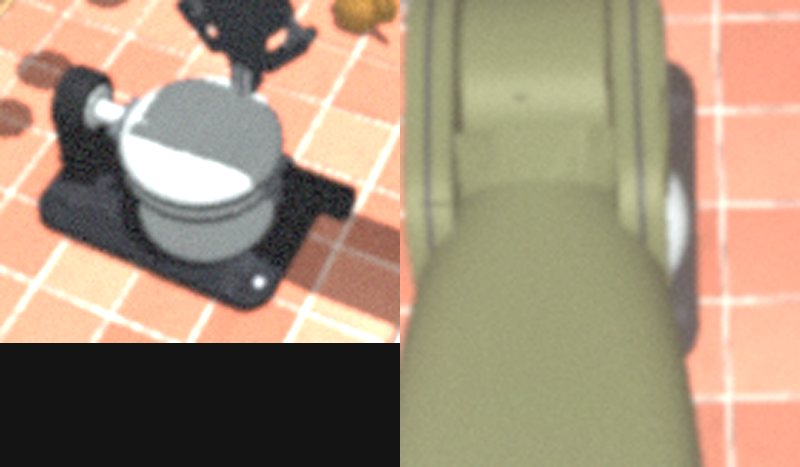

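The picture shows the lid shut (scene crop (200,140)) and the base and column on the same pixels as before. Next I push the right side down.

```bash
python3 -m crank '[{"tx":-0.9,"ty":0.6,"tz":0,"ax":0,"ay":0,"az":0,"grip":1},{"tx":-0.9,"ty":0.6,"tz":0.3,"ax":0,"ay":0,"az":0,"grip":1},{"tx":-0.9,"ty":0.5,"tz":0.8,"ax":0,"ay":0,"az":0,"grip":1},{"tx":0,"ty":0,"tz":0.9,"ax":0,"ay":0,"az":0,"grip":1}]' | tail -3; python3 -c "from h import *;tip()"
```

```text
wrist_force: [-0.7, 0.6, -0.1]
width: 0.002
finger_force: 0.0
t 7.55 x -2.7 right 71.2 z 166.3 mm | yaw 90.0 deg tilt 0.0 1.4 F [-0.7  0.6 -0.1] T [-0.01  0.    0.04] w 0.00
```

```bash
python3 -m crank '[{"tx":0,"ty":0,"tz":0.6,"ax":0,"ay":0,"az":0,"grip":1},{"tx":0,"ty":0,"tz":0.3,"ax":0,"ay":0,"az":0,"grip":1},{"tx":-0.1,"ty":0,"tz":0.3,"ax":0,"ay":0,"az":0,"grip":1},{"tx":-0.1,"ty":0,"tz":0.3,"ax":0,"ay":0,"az":0,"grip":1}]' | tail -3; python3 -c "from h import *;tip()"
```

```text
wrist_force: [-1.1, -1.2, 5.2]
width: -0.0
finger_force: 1.8
t 8.05 x -3.5 right 74.1 z 129.8 mm | yaw 90.3 deg tilt 0.1 1.4 F [-1.1 -1.3  5.2] T [-0.12  0.09 -0.  ] w -0.00
```

```bash
python3 -m crank '[{"tx":0,"ty":0,"tz":0.35,"ax":0,"ay":0,"az":0,"grip":1},{"tx":0,"ty":0,"tz":0.35,"ax":0,"ay":0,"az":0,"grip":1},{"tx":0.06,"ty":0,"tz":0.35,"ax":0,"ay":0,"az":0,"grip":1},{"tx":0.1,"ty":0,"tz":0.35,"ax":0,"ay":0,"az":0,"grip":1},{"tx":0.12,"ty":0,"tz":0.3,"ax":0,"ay":0,"az":0,"grip":1},{"tx":0.15,"ty":0,"tz":0.3,"ax":0,"ay":0,"az":0,"grip":1}]' | tail -3; python3 -c "from h import *;tip()"
```

```text
wrist_force: [0.6, -5.8, 1.0]
width: 0.001
finger_force: 2.8
t 8.80 x -3.8 right 63.9 z 78.7 mm | yaw 90.2 deg tilt 0.0 1.2 F [ 0.7 -5.8  1. ] T [-1.2  -0.11 -0.05] w 0.00
```

```bash
python3 -m crank '[{"tx":0.16,"ty":0,"tz":0.22,"ax":0,"ay":0,"az":0,"grip":1},{"tx":-0.6,"ty":0,"tz":0,"ax":0,"ay":0,"az":0,"grip":1},{"tx":-0.6,"ty":0,"tz":-1,"ax":0,"ay":0,"az":0,"grip":1},{"tx":0,"ty":0,"tz":-1,"ax":0,"ay":0,"az":0,"grip":1},{"tx":0,"ty":0,"tz":-1,"ax":0,"ay":0,"az":0,"grip":1},{"tx":0,"ty":0,"tz":-1,"ax":0,"ay":0,"az":0,"grip":1},{"tx":0,"ty":0,"tz":-1,"ax":0,"ay":0,"az":0,"grip":1},{"tx":0,"ty":0,"tz":-1,"ax":0,"ay":0,"az":0,"grip":1},{"tx":0,"ty":0,"tz":-0.5,"ax":0,"ay":0,"az":0,"grip":1}]' | tail -3; python3 - <<'E'
from h import *
tip()
a=read_camera('scene')['color'][170:290,190:330];b=read_camera('top')['color'][125:265,195:315]
a=cv2.resize(a,(400,343),interpolation=cv2.INTER_CUBIC);b=cv2.resize(b,(400,467),interpolation=cv2.INTER_CUBIC)
o=np.zeros((467,800,3),np.uint8);o[:343,:400]=a;o[:,400:]=b
cv2.imwrite('pics/z2.png',cv2.convertScaleAbs(o,alpha=1.6,beta=20))
E
```

```text
wrist_force: [0.5, -0.3, 1.1]
width: 0.001
finger_force: 0.0
t 9.93 x -3.6 right 92.3 z 236.7 mm | yaw 90.2 deg tilt 0.0 1.5 F [ 0.5 -0.3  1.1] T [-0.05  0.04  0.  ] w 0.00
```

View pics/z2.png

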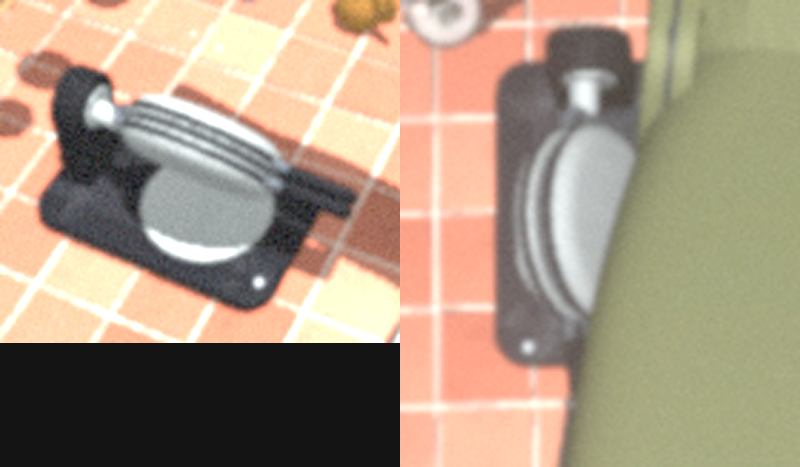

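The head is tilted about 65° with the lid shut, and the base hasn't moved (plate left edge still at crop u≈497). Next I cross over to the left side.

```bash
python3 -m crank '[{"tx":1,"ty":0,"tz":0,"ax":0,"ay":0,"az":0,"grip":1},{"tx":1,"ty":0,"tz":0,"ax":0,"ay":0,"az":0,"grip":1},{"tx":1,"ty":0,"tz":0,"ax":0,"ay":0,"az":0,"grip":1},{"tx":1,"ty":0,"tz":0,"ax":0,"ay":0,"az":0,"grip":1},{"tx":1,"ty":0,"tz":0,"ax":0,"ay":0,"az":0,"grip":1},{"tx":1,"ty":0,"tz":0,"ax":0,"ay":0,"az":0,"grip":1},{"tx":1,"ty":0,"tz":0,"ax":0,"ay":0,"az":0,"grip":1},{"tx":0.4,"ty":0,"tz":0.4,"ax":0,"ay":0,"az":0,"grip":1},{"tx":0,"ty":0,"tz":0.9,"ax":0,"ay":0,"az":0,"grip":1},{"tx":0,"ty":0,"tz":0.9,"ax":0,"ay":0,"az":0,"grip":1},{"tx":0,"ty":0,"tz":0.6,"ax":0,"ay":0,"az":0,"grip":1}]' | tail -3; python3 -c "from h import *;tip()"
```

```text
wrist_force: [0.3, 0.2, 0.3]
width: -0.001
finger_force: 0.0
t 11.40 x -6.4 right -94.1 z 167.8 mm | yaw 90.2 deg tilt -0.3 1.4 F [0.3 0.2 0.3] T [-0.08  0.01 -0.06] w -0.00
```

```bash
python3 -m crank '[{"tx":-0.8,"ty":0,"tz":0,"ax":0,"ay":0,"az":0,"grip":1},{"tx":-0.6,"ty":0,"tz":0,"ax":0,"ay":0,"az":0,"grip":1},{"tx":-0.35,"ty":0,"tz":0,"ax":0,"ay":0,"az":0,"grip":1},{"tx":-0.35,"ty":0,"tz":-0.1,"ax":0,"ay":0,"az":0,"grip":1}]' | tail -3; python3 -c "from h import *;tip()"
```

```text
wrist_force: [0.7, 5.8, 3.1]
width: -0.002
finger_force: 3.4
t 11.90 x -2.3 right -44.1 z 174.4 mm | yaw 90.3 deg tilt 0.3 1.9 F [0.6 5.8 3.1] T [ 1.35 -0.13  0.01] w -0.00
```

```bash
python3 -m crank '[{"tx":-0.4,"ty":0,"tz":-0.08,"ax":0,"ay":0,"az":0,"grip":1},{"tx":-0.4,"ty":0,"tz":-0.08,"ax":0,"ay":0,"az":0,"grip":1},{"tx":-0.4,"ty":0,"tz":-0.05,"ax":0,"ay":0,"az":0,"grip":1},{"tx":-0.4,"ty":0,"tz":0,"ax":0,"ay":0,"az":0,"grip":1}]' | tail -3; python3 -c "from h import *;tip()"
```

```text
wrist_force: [2.4, 4.5, 1.6]
width: -0.002
finger_force: 2.2
t 12.40 x -2.9 right -1.8 z 177.3 mm | yaw 90.2 deg tilt 0.2 1.5 F [2.3 4.5 1.6] T [ 0.86 -0.39  0.01] w -0.00
```

```bash
python3 -m crank '[{"tx":-0.4,"ty":0,"tz":0.08,"ax":0,"ay":0,"az":0,"grip":1},{"tx":-0.32,"ty":0,"tz":0.16,"ax":0,"ay":0,"az":0,"grip":1},{"tx":-0.3,"ty":0,"tz":0.24,"ax":0,"ay":0,"az":0,"grip":1},{"tx":-0.25,"ty":0,"tz":0.3,"ax":0,"ay":0,"az":0,"grip":1}]' | tail -3; python3 -c "from h import *;tip()"
```

```text
wrist_force: [2.2, -2.7, 9.1]
width: 0.0
finger_force: 4.1
t 12.90 x -3.5 right 31.8 z 156.4 mm | yaw 90.2 deg tilt 0.1 1.2 F [ 2.3 -2.6  9.1] T [-0.53 -0.21 -0.01] w 0.00
```

```bash
python3 -m crank '[{"tx":-0.3,"ty":0,"tz":0.15,"ax":0,"ay":0,"az":0,"grip":1},{"tx":-0.25,"ty":0,"tz":0.15,"ax":0,"ay":0,"az":0,"grip":1},{"tx":0,"ty":0,"tz":0.1,"ax":0,"ay":0,"az":0,"grip":1}]' | tail -3; python3 -c "from h import *;tip()"
```

```text
wrist_force: [-5.2, -3.4, 21.9]
width: -0.0
finger_force: 10.4
t 13.28 x -5.1 right 44.9 z 145.1 mm | yaw 90.2 deg tilt -0.1 1.2 F [-5.1 -3.5 21.9] T [-0.56  1.06  0.03] w -0.00
```

```bash
python3 -m crank '[{"tx":0,"ty":0,"tz":-0.3,"ax":0,"ay":0,"az":0,"grip":1},{"tx":0,"ty":0,"tz":-1,"ax":0,"ay":0,"az":0,"grip":1},{"tx":0,"ty":0,"tz":-1,"ax":0,"ay":0,"az":0,"grip":1},{"tx":0,"ty":0,"tz":-1,"ax":0,"ay":0,"az":0,"grip":1},{"tx":0,"ty":0,"tz":-1,"ax":0,"ay":0,"az":0,"grip":1},{"tx":-1,"ty":-0.6,"tz":-0.5,"ax":0,"ay":0,"az":0,"grip":1},{"tx":-1,"ty":-0.6,"tz":0,"ax":0,"ay":0,"az":0,"grip":1},{"tx":-1,"ty":-0.6,"tz":0,"ax":0,"ay":0,"az":0,"grip":1},{"tx":-1,"ty":-0.6,"tz":0,"ax":0,"ay":0,"az":0,"grip":1},{"tx":-1,"ty":-0.6,"tz":0,"ax":0,"ay":0,"az":0,"grip":1},{"tx":-1,"ty":-0.6,"tz":0,"ax":0,"ay":0,"az":0,"grip":1},{"tx":-1,"ty":-0.6,"tz":0,"ax":0,"ay":0,"az":0,"grip":1}]' | tail -3; python3 - <<'E'
from h import *
tip()
c=read_camera('scene')['color'];t=read_camera('top')['color'];cv2.imwrite('pics/t3.png',t);cv2.imwrite('pics/s3.png',c)
a=c[170:290,190:330];b=t[125:265,195:315]
a=cv2.resize(a,(400,343),interpolation=cv2.INTER_CUBIC);b=cv2.resize(b,(400,467),interpolation=cv2.INTER_CUBIC)
o=np.zeros((467,800,3),np.uint8);o[:343,:400]=a;o[:,400:]=b
cv2.imwrite('pics/z3.png',cv2.convertScaleAbs(o,alpha=1.6,beta=20))
E
```

```text
wrist_force: [0.2, -0.2, -0.2]
width: -0.001
finger_force: 0.0
t 14.78 x -110.1 right 221.8 z 260.1 mm | yaw 90.3 deg tilt -0.2 1.4 F [ 0.2 -0.2 -0.2] T [ 0.02 -0.02 -0.02] w -0.00
```

View pics/z3.png

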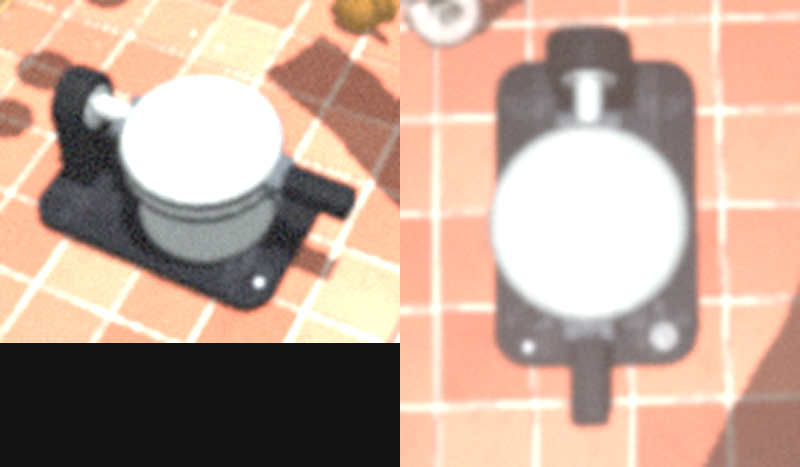

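View pics/s3.png

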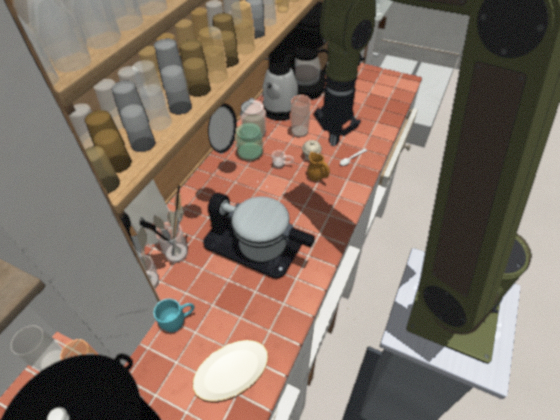

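The head lies level and upside down, with its handle halves together at crop (320,190). The plate edges are on the same pixels as at the start, and the crockery hasn't moved. I'm handing in.

```bash
python3 -c "from plant import *;print(sign_off())"
```

```text
the job is handed in; nothing more can be done
None
```

The lid is pushed shut and the iron turned over; it lies level upside down at its stop, lid underneath and still shut, with the machine and crockery where they were in the last pictures, and I handed it in at about 15 s (no verdict came back).

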